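# Put the scissors and the wooden rib back in the sloping foam tool tray

## Task

Put the scissors and the wooden rib away in the sloping foam tool tray: each goes into the cut-out of its own shape, turned the one way that it fits, and is pressed in until it lies flat on the bottom of its cut-out. Leave the other things on the table where they are.

Things in the scene. Friction and masses are not known exactly. Their poses are not given: they have to be found in the camera images.
- stand: fixed plywood stand of the tool tray, 254 mm wide (y), about 230 mm deep (x); origin on the table under its middle, z up, x level, away from the robot, y along the tray's width. Its face slopes at 28 degrees: low edge (about 30 mm high) toward the robot, high edge (about 130 mm) away
- foam: dark grey foam (rigid, pockets pale inside), 205 x 236 mm, fixed on the slope. x up the slope, y along the width (left seen from the robot), z square out of the face; origin on the underside, face at z = 22 mm. Two 9 mm deep pockets (floor z = 13): scissors-shaped below, rib-shaped above, 2 mm clear all round. Springy nibs in each stop a tool merely laid in; some 5 N presses it past them, home
- scissors_pocket (a point): middle of the scissors pocket, on its floor, axes as foam. Seated scissors: origin here, x along this -y (blade tips to the right seen from the robot), y along this +x, z along z. Nibs at both handle sides, y = 71 mm. Finger gap for gripping: y = -13 to 27 mm, x = -40 to 40 mm, cut 8 mm below the pocket floor on either side of the blades
- scissors_pocket_tip (a point): the blade-tip end of the scissors pocket, on its floor, 103 mm along -y from scissors_pocket
- rib_pocket (a point): middle of the rib pocket, on its floor, axes as foam. A seated wooden rib has its origin here and all three axes along these (straight side up the slope, bulging side down). Nibs at its two ends. Finger gap for gripping: y = -20 to 20 mm, x = -44 to 46 mm, cut 8 mm below the pocket floor on either side of the rib
- scissors: shut scissors lying flat, green handles, steel blades, 206 x 84 x 11 mm, 80 g; origin on the underside at mid-length, x to the blade tips, z up. Handles (11 mm high) x = -103 to -31; the neck tapers from 42 mm wide at x = -36 to 14 at -11; blades 6 mm high, 20 mm wide with near-parallel sides at x = -15 to 5 (grip across y at x = -7), 4 mm wide at the tips. Centre of mass x = -52
- scissors_tip (a point): blade tip of the scissors, on the underside, 103 mm along +x from scissors
- rib_wood: wooden kidney rib (potter's scraper), 39 x 105 x 9 mm, 30 g nominal, D-shaped, lying flat; origin on the underside at its middle, y along its length, x across its width toward the nearly straight long side (the bulging long side faces -x), z up. Grip it across x at the middle, where it is 39 mm wide
- rib_flat (a point): middle of the rib's nearly straight long side, on the underside, 19 mm along +x from rib_wood
- rib_rubber_red: bystander: red rib 37 x 92 x 8 mm, loose, to be left alone; origin on the underside at its middle
- rib_green: bystander: green rib 50 x 82 x 9 mm, loose, to be left alone; origin on the underside at its middle
Mind the look-alikes: they are no part of the job. What is shaped like the scissors but purple is not meant.

How it is judged:
By the outcome, as a careful person would: the job done as asked, in the order asked, and still so for the second after the job is handed in, with the robot touching nothing.
It also fails if it takes over 72 s, if anything falls off the work surface, if the arm or the gripper's body presses on something with over 40 N, if the wrist force passes 120 N, or if a joint passes its speed limit or range.

## Robot

A 6-joint arm with a two-finger parallel gripper is mounted at the origin on a cart in front of the work surface, level with it; the furniture and walls round the work are solid. World frame = base frame: x ahead of the robot, y to its left, z up, the work surface at z = 0. Lengths are in m, angles in rad, forces in N, time in s.
With the tool pointing down it reaches from about 0.35 to 0.775 m from the base axis. Payload 5.5 kg.
Tool frame: the origin (TCP) lies at the very end of the fingers, on their centre line; the grasp point (between the pads) lies 19 mm behind it (env.grip_point_offset is the distance from the TCP to the grasp point, in m); z points along the fingers, y is the line along which they close (so a half turn about z gives the same grasp; the last joint's range is limited). The gripper opens to 85 mm and grips with 20 to 120 N. Pads are 22 mm wide; open, the fingers measure 114 mm over their backs; the gripper's body (76 mm by 85 mm) begins 54 mm behind the grasp point. The pads swing forward as they close: fully open they stand 13 mm farther back than shut.
Start: joints at [-1.37, 0.313, 0.046, 1.304, 0, 1.431], TCP at [0.192, -0.542, 0.231] pointing down, gripper open.
Joint ranges: [-2.76, 2.76], [-0.86, 1.69], [-1.03, 1.26], [-2.2, 2.34], [-1.47, 1.5], [-3.14, 3.14]. Speed limits (rad/s): [2.57, 2.57, 3.14, 3.14, 3.14, 3.14].

## Interface

Orientations are given as a unit quaternion [w, x, y, z].
In Python, from workcell import sensors, imaging, workorder, env gives the robot as it stands.
- The arm moves only by the shell command python3 -m handwheel 'ROWS' [FORCE]. ROWS is JSON, a list of rows, each a list of 5 numbers: the shift along the tool's x, y, z in mm, then the turn about the tool's z in rad, then the opening, from 0 (shut) to 1 (fully open). A call has 1 to 8 rows; each row is the pose to reach, as a shift and turn from the pose commanded when the call began, along the tool's axes at that moment; what a row does not reach only later rows make up. A row lasts 1/10 s, in which the tool goes at most 50 mm and 8.59 degrees, less where a joint would pass 70% of its speed; a pose out of reach is approached as far as the arm can. A call with a gripper value outside its range is refused whole. The fingers move at their own pace and stop on an object; FORCE is the grip in N (left out, the last holds). Time passes only in rows, so rows that repeat a pose let the fingers close. It gives the time, the measured TCP pose, the force, the opening and the grip force at its end, in the units of the state.
- sensors.get_state(): the state, without advancing time (a new reading comes with each control period).
- imaging.read_camera(name): name is "side" or "top" or "wrist"; returns a dict with "color" (480x640x3 uint8, blue, green, red), "z_map" (480x640 float32, m along the optical axis (not along the pixel's ray), 0 where there is no reading), "fx", "fy", "cx", "cy" (pixels), "xyz" and "rotation" of the camera in the world. Camera axes: x right, y down, z forward; pixel columns grow to the right and rows downward; lengths in m; the calibration is good to about 2 mm. A picture is of the moment at which its call begins.
- workorder.hand_in(): hands the job in; it is judged then, once.
The state is a dict: "clock": time; "joint_pos": joint angles; "qvel": joint speeds; "tau": joint torques, N m; "tcp_pos": TCP position; "orientation": TCP orientation; "wrist_force": force on the tool from outside, world axes, zero at the start; "ft_torque": the same for the moment, N m; "finger_gap": finger opening in m; "grip_force": force on a finger pad.
Only numpy, scipy, OpenCV 4.12 (cv2) and the standard library are available. Lean on these libraries where they do the work, as an engineer would, in place of code of your own. Each camera call takes 0.05 s, during which the arm holds its last target. There are 200 camera calls.

## Working session

There is one attempt and no reset: what is moved stays moved. The work goes in short steps, Python scripts to look and compute and a shell command to move; the robot and the scene stay as the last step left them, time stands still between calls to the robot, and variables do not carry over. Pictures are saved under pics/ and viewed, at most 10 in all, crops included, and the job is handed in when it is done.

```bash
mkdir -p pics; ls
python3 - <<'E'
from workcell import sensors, imaging, env
import cv2,numpy as np
s=sensors.get_state();print(s['clock'],s['tcp_pos'],s['orientation'],s['finger_gap'],env.grip_point_offset)
for n in('top','side'):
    c=imaging.read_camera(n);cv2.imwrite(f'pics/{n}0.png',c['color']);np.savez(f'{n}0.npz',**{k:np.array(v) for k,v in c.items()})
    print(n,c['xyz'],c['rotation'],c['fx'],c['cx'],c['cy'])
E
```

```text
pics
0.0 [ 0.19204553 -0.54143303  0.2304119 ] [-9.10195455e-04  9.85521036e-01  1.69550747e-01 -4.97490377e-05] 0.085514803135594 0.0187
top [ 0.50568735 -0.03364667  1.18233558] [-0.02108223  0.71302572 -0.69946836  0.0435187 ] 476.78245576643013 307.7886460508755 233.55795184582192
side [0.04062935 1.31831638 0.79915774] [ 0.10069504 -0.17042077  0.82592223 -0.52789179] 558.6550283779609 314.5647282141178 245.319257961477
```

View pics/top0.png

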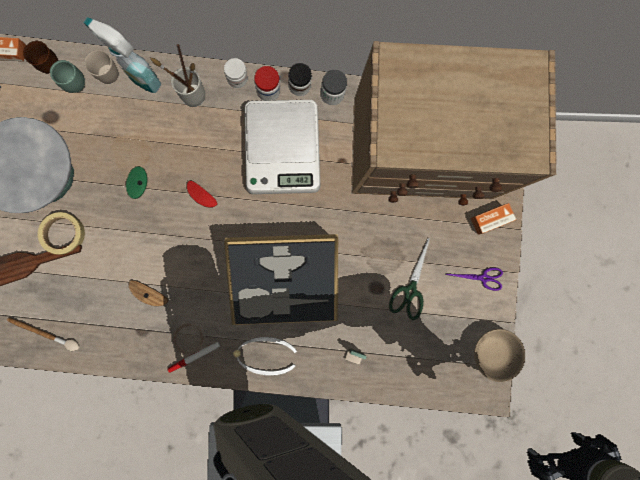

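The top view shows green-handled scissors at about (410,285) with the tips at (428,238), and purple look-alike scissors at (475,278). The wooden rib is at (146,292); the red rib (201,193) and green rib (137,182) are bystanders. The tray is at (282,280). The green pair and the tan D-shaped rib fit the description, so I'll confirm them in a crop and measure.

```bash
cat > h.py <<'E'
import numpy as np,cv2
from scipy.spatial.transform import Rotation as R
def q2m(q): return R.from_quat([q[1],q[2],q[3],q[0]]).as_matrix()
def cloud(c):
    z=c['z_map'];v,u=np.mgrid[0:z.shape[0],0:z.shape[1]]
    p=np.dstack([(u-c['cx'])/c['fx']*z,(v-c['cy'])/c['fy']*z,z])
    r=np.array(c['rotation']);m=q2m(r) if r.size==4 else r
    return p@m.T+np.array(c['xyz'])
E
python3 - <<'E'
from h import *
c=dict(np.load('top0.npz'));P=cloud(c);im=c['color']
a=cv2.resize(im[225:330,370:510],None,fx=4,fy=4,interpolation=2);b=cv2.resize(im[225:330,100:190],None,fx=4,fy=4,interpolation=2);cv2.imwrite('pics/crop.png',np.hstack([b,a])[:, :800])
for n,u,v in [('handle',397,300),('tip',428,239),('tipn',427,243),('neck',414,284),('rib',140,289),('rib',155,298),('table',380,330),('foam lo',285,318),('foam hi',250,250),('fr',330,245),('flo r',330,318),('flo l',237,318),('fl',234,245),('spock',255,300),('rpock',288,262)]:
    print(n,np.round(P[v,u],4))
E
```

```text
handle [ 4.539e-01 -2.941e-01 -1.000e-04]
tip [ 6.069e-01 -3.722e-01  3.000e-04]
tipn [ 0.5967 -0.369   0.0024]
neck [ 0.4941 -0.3347  0.0072]
rib [0.4706 0.3333 0.01  ]
rib [0.4494 0.2978 0.0052]
table [ 0.3798 -0.2525 -0.0027]
foam lo [ 0.4087 -0.0186  0.0345]
foam hi [0.5641 0.0614 0.1193]
fr [ 0.5786 -0.1165  0.1225]
flo r [ 0.4102 -0.1257  0.0342]
flo l [0.4074 0.0944 0.0398]
fl [0.5742 0.0965 0.1247]
spock [0.4506 0.0526 0.0491]
rpock [ 0.5398 -0.0234  0.0954]
```

View pics/crop.png

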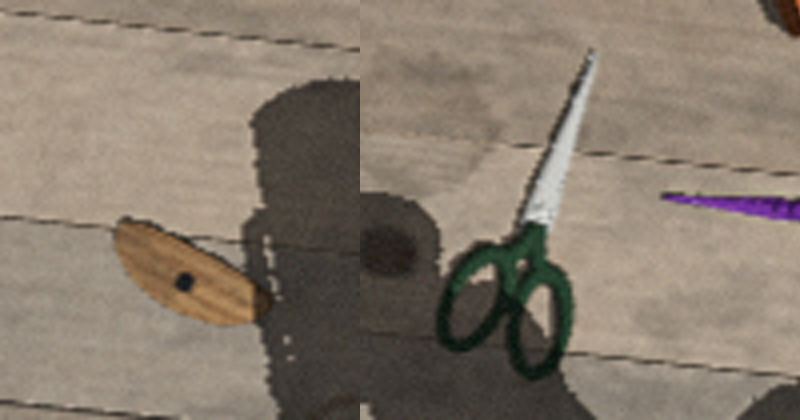

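Confirmed: the green scissors have their tips up and slightly to the right. The tan rib's straight side faces up-right and its bulge down-left. Next I'll go above the scissors with the tool's y at about 72° and look with the wrist camera.

```bash
cat >> h.py <<'E'
def go(x,y,z,yaw):
    "shift (mm) and turn (rad) to TCP x,y,z with tool-y at world angle yaw (deg)"
    from workcell import sensors
    s=sensors.get_state();m=q2m(s['orientation'])
    d=m.T@(np.array([x,y,z])-s['tcp_pos'])*1000
    a=np.degrees(np.arctan2(m[1,1],m[0,1]));t=-np.radians((yaw-a+180)%360-180)
    print('go',np.round(d,1),'turn',round(t,3),'| tcp',np.round(s['tcp_pos'],4),'yaw',round(a,1),'q',np.round(s['joint_pos'],2),'F',np.round(s['wrist_force'],1),'gap',round(s['finger_gap'],4),'t',round(s['clock'],2))
E
python3 -c "
from h import *
go(.45,-.32,.25,72)"
```

```text
go [ 317.1 -122.6  -19.2] turn -2.487 | tcp [ 0.1921 -0.5415  0.2305] yaw -70.5 q [-1.37  0.31  0.05  1.3   0.    1.43] F [-0.4  0.1 -0.8] gap 0.0856 t 0.1
```

```bash
python3 -m handwheel '[[40,-16,-2,-0.14,1],[80,-31,-5,-0.28,1],[120,-46,-8,-0.42,1],[160,-62,-10,-0.56,1],[200,-78,-12,-0.7,1],[240,-93,-15,-0.84,1],[280,-108,-17,-0.98,1],[317,-123,-19,-1.12,1]]' 20
python3 -m handwheel '[[0,0,0,-0.14,1],[0,0,0,-0.28,1],[0,0,0,-0.42,1],[0,0,0,-0.56,1],[0,0,0,-0.7,1],[0,0,0,-0.84,1],[0,0,0,-0.98,1],[0,0,0,-1.12,1]]'
python3 -m handwheel '[[0,0,0,-0.14,1],[0,0,0,-0.247,1],[0,0,0,-0.247,1]]'
python3 - <<'E'
from h import *
from workcell import imaging
go(.504,-.339,.25,72)
c=imaging.read_camera('wrist');cv2.imwrite('pics/w1.png',c['color']);np.savez('w1.npz',**{k:np.array(v) for k,v in c.items()})
E
```

```text
clock: 0.9
tcp_pos: [0.451, -0.3185, 0.2501]
orientation: [-0.0, 0.743, 0.669, -0.0]
wrist_force: [0.5, -0.8, -0.6]
finger_gap: 0.0853
grip_force: 0.0
clock: 1.7
tcp_pos: [0.4496, -0.3199, 0.2498]
orientation: [-0.0, 0.274, 0.962, 0.0]
wrist_force: [0.3, 0.2, -0.2]
finger_gap: 0.0855
grip_force: 0.0
clock: 2.0
tcp_pos: [0.4496, -0.3199, 0.2498]
orientation: [-0.0, 0.156, 0.988, 0.0]
wrist_force: [-0.2, -0.2, 0.5]
finger_gap: 0.0855
grip_force: 0.0
go [-57.6  -1.4  -0.2] turn 0.001 | tcp [ 0.4496 -0.3199  0.2498] yaw 72.0 q [-0.76  0.26  0.02  1.33 -0.   -0.45] F [-0.2 -0.2  0.5] gap 0.0855 t 2.0
```

View pics/w1.png

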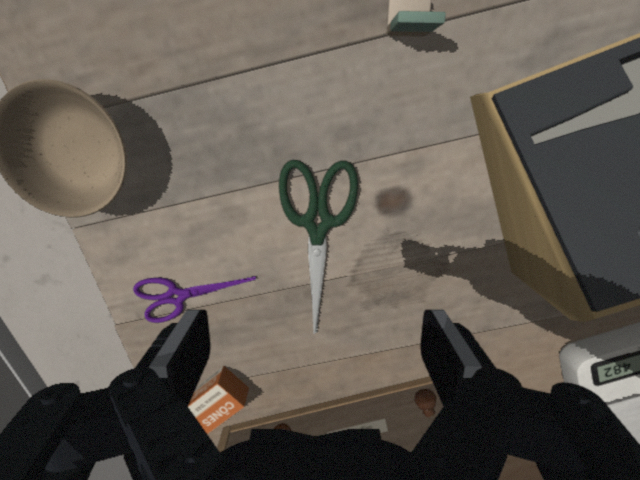

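The wrist view shows the green scissors: handles end at (298..345, 160), pivot at (317,250), tips at (316,331). Part of the tray is visible at the right. Next I'll compute the pose.

```bash
cat >> h.py <<'E'
def ray(c,u,v,z):
    r=np.array(c['rotation']);m=q2m(r) if r.size==4 else r
    u,v=np.atleast_1d(u).astype(float),np.atleast_1d(v).astype(float)
    d=np.c_[(u-c['cx'])/c['fx'],(v-c['cy'])/c['fy'],np.ones(len(u))]@m.T
    o=np.array(c['xyz']);return o+d*((z-o[2])/d[:,2])[:,None]
E
python3 - <<'E'
from h import *
c=dict(np.load('w1.npz'));P=cloud(c);print('cam',c['xyz'],c['fx'])
im=c['color'].astype(int);b,g,r=im[...,0],im[...,1],im[...,2]
box=np.zeros(b.shape,bool);box[150:345,270:370]=1
hs=box&(g>r+12)&(g>b); hs2=hs
v,u=np.nonzero(hs);print('green n',len(u),u.min(),u.max(),v.min(),v.max())
ph=ray(c,u,v,.009)
bl=box&(P[...,2]>.003)&(P[...,2]<.02)&(np.abs(r-b)<20)&~hs&(np.arange(480)[:,None]>243)
bl=cv2.morphologyEx(bl.astype(np.uint8),2,np.ones((2,2)));v,u=np.nonzero(bl);print('blade',len(u),u.min(),u.max(),v.min(),v.max())
pb=ray(c,u,v,.005)
tip=ray(c,316.3,332,.003)[0];print('tip',tip,'depth z',P[320,316],P[260,316],P[190,283],'table',P[300,380])
x,y,w,hh=0,0,0,0
for yaw in np.arange(-24,-10,1):
    R_=np.radians(yaw);ex=np.array([np.cos(R_),np.sin(R_)]);ey=np.array([-ex[1],ex[0]])
    lx=ph[:,:2]@ex;ly=ph[:,:2]@ey
    hm=(ly.min()+ly.max())/2; bx=pb[:,:2]@ex;by=pb[:,:2]@ey
    print(yaw,'hand mid y %.4f w %.4f xmin %.4f bladeslope %.4f mid %.4f tip y %.4f x %.4f L %.4f'%(hm,np.ptp(ly),lx.min(),np.polyfit(bx,by,1)[0],by.mean(),tip[:2]@ey,tip[:2]@ex,tip[:2]@ex-lx.min()))
E
```

```text
cam [ 0.37260133 -0.29526796  0.39277778] 370.04523220523
green n 2439 279 356 160 244
blade 928 309 326 245 334
tip [ 0.61168433 -0.37119894  0.003     ] depth z [ 0.59437144 -0.36598421  0.0054611 ] [ 0.52059777 -0.34210657  0.00686364] [ 0.43397899 -0.35042022  0.0090778 ] table [ 0.5948394  -0.2864847   0.00069148]
-24 hand mid y -0.1077 w 0.0813 xmin 0.5028 bladeslope 0.0782 mid -0.0974 tip y -0.0903 x 0.7098 L 0.2070
-23 hand mid y -0.1170 w 0.0813 xmin 0.5012 bladeslope 0.0611 mid -0.1085 tip y -0.1027 x 0.7081 L 0.2069
-22 hand mid y -0.1263 w 0.0812 xmin 0.4995 bladeslope 0.0439 mid -0.1196 tip y -0.1150 x 0.7062 L 0.2067
-21 hand mid y -0.1355 w 0.0811 xmin 0.4976 bladeslope 0.0268 mid -0.1307 tip y -0.1273 x 0.7041 L 0.2065
-20 hand mid y -0.1446 w 0.0809 xmin 0.4956 bladeslope 0.0097 mid -0.1417 tip y -0.1396 x 0.7018 L 0.2062
-19 hand mid y -0.1538 w 0.0808 xmin 0.4932 bladeslope -0.0073 mid -0.1527 tip y -0.1518 x 0.6992 L 0.2060
-18 hand mid y -0.1629 w 0.0807 xmin 0.4901 bladeslope -0.0244 mid -0.1636 tip y -0.1640 x 0.6965 L 0.2064
-17 hand mid y -0.1719 w 0.0805 xmin 0.4867 bladeslope -0.0415 mid -0.1745 tip y -0.1761 x 0.6935 L 0.2068
-16 hand mid y -0.1810 w 0.0804 xmin 0.4832 bladeslope -0.0586 mid -0.1853 tip y -0.1882 x 0.6903 L 0.2071
-15 hand mid y -0.1898 w 0.0805 xmin 0.4795 bladeslope -0.0758 mid -0.1961 tip y -0.2002 x 0.6869 L 0.2074
-14 hand mid y -0.1985 w 0.0806 xmin 0.4757 bladeslope -0.0930 mid -0.2068 tip y -0.2122 x 0.6833 L 0.2076
-13 hand mid y -0.2072 w 0.0807 xmin 0.4717 bladeslope -0.1102 mid -0.2175 tip y -0.2241 x 0.6795 L 0.2078
-12 hand mid y -0.2159 w 0.0810 xmin 0.4676 bladeslope -0.1276 mid -0.2280 tip y -0.2359 x 0.6755 L 0.2079
-11 hand mid y -0.2245 w 0.0811 xmin 0.4634 bladeslope -0.1449 mid -0.2385 tip y -0.2477 x 0.6713 L 0.2079
```

```bash
python3 -m handwheel '[[-20,0,50,0,1],[-40,0,100,0,1],[-60,0,150,0.009,1],[-60,1,200,0.009,1],[-60,1,235,0.009,1],[-60,1,235,0.009,1]]' 30
python3 -c "
from h import *
go(.5073,-.3363,.001,71.5)"
```

```text
clock: 2.65
tcp_pos: [0.5027, -0.3336, 0.0083]
orientation: [-0.006, 0.162, 0.987, 0.004]
wrist_force: [-0.0, 1.5, -0.7]
finger_gap: 0.0857
grip_force: 0.0
go [-5.4 -1.1  7.2] turn -0.002 | tcp [ 0.5027 -0.3336  0.0083] yaw 71.4 q [-0.72  0.53 -0.2   0.85 -0.   -0.39] F [-0.   1.5 -0.7] gap 0.0857 t 2.65
```

```bash
python3 -m handwheel '[[0,0,0,0,1],[0,0,0,0,1]]'
python3 -c "
from h import *
go(.5073,-.3363,.001,71.5)"
```

```text
clock: 2.85
tcp_pos: [0.5088, -0.3391, 0.0182]
orientation: [0.002, 0.161, 0.987, -0.001]
wrist_force: [-0.6, -0.6, -0.1]
finger_gap: 0.0855
grip_force: 0.0
go [ 2.4  2.2 17.2] turn -0.001 | tcp [ 0.5088 -0.3391  0.0182] yaw 71.5 q [-0.72  0.52 -0.19  0.86 -0.   -0.4 ] F [-0.6 -0.6 -0.1] gap 0.0855 t 2.85
```

```bash
python3 -m handwheel '[[0,0,0,0,1],[0,0,0,0,1]]'
python3 -c "
from h import *
go(.5073,-.3363,.001,71.5)"
```

```text
clock: 3.05
tcp_pos: [0.5085, -0.3389, 0.0179]
orientation: [0.002, 0.161, 0.987, -0.001]
wrist_force: [0.2, 0.1, 0.4]
finger_gap: 0.0855
grip_force: 0.0
go [ 2.1  2.1 16.9] turn -0.0 | tcp [ 0.5085 -0.3389  0.0179] yaw 71.5 q [-0.72  0.52 -0.19  0.86 -0.   -0.4 ] F [0.2 0.1 0.4] gap 0.0855 t 3.05
```

```bash
python3 -m handwheel '[[1,1,8,0,1],[2,2,16,0,1],[2,2,16,0,1]]'
python3 -c "
from h import *
go(.5073,-.3363,.001,71.5)"
```

```text
clock: 3.35
tcp_pos: [0.5048, -0.334, -0.0022]
orientation: [-0.001, 0.161, 0.987, 0.001]
wrist_force: [0.5, 0.1, -0.4]
finger_gap: 0.0856
grip_force: 0.0
go [-3.1 -1.4 -3.2] turn 0.0 | tcp [ 0.5048 -0.334  -0.0022] yaw 71.5 q [-0.72  0.54 -0.22  0.82 -0.   -0.39] F [ 0.5  0.1 -0.4] gap 0.0856 t 3.35
```

```bash
python3 -m handwheel '[[-2,-1,-2,0,1],[-2,-1,-2,0,1],[-2,-1,-2,0,1]]'
python3 -c "
from h import *
go(.5073,-.3363,.001,71.5)"
```

```text
clock: 3.65
tcp_pos: [0.5079, -0.337, 0.0016]
orientation: [0.0, 0.161, 0.987, -0.0]
wrist_force: [0.7, -1.1, -0.3]
finger_gap: 0.0855
grip_force: 0.0
go [0.8 0.5 0.6] turn 0.0 | tcp [ 0.5079 -0.337   0.0016] yaw 71.5 q [-0.72  0.54 -0.21  0.83 -0.   -0.39] F [ 0.7 -1.1 -0.3] gap 0.0855 t 3.65
```

Good. Now I'll close and lift.

```bash
python3 -m handwheel '[[0,0,0,0,0.1],[0,0,0,0,0.1],[0,0,0,0,0.1],[0,0,0,0,0.1],[0,0,0,0,0.1],[0,0,0,0,0.1],[0,0,0,0,0.1],[0,0,0,0,0.1]]' 30
python3 -m handwheel '[[0,0,-10,0,0.1],[0,0,-30,0,0.1],[0,0,-60,0,0.1],[0,0,-100,0,0.1],[0,0,-140,0,0.1],[0,0,-180,0,0.1],[0,0,-200,0,0.1],[0,0,-200,0,0.1]]'
python3 -c "
from h import *
go(.42,-.05,.33,0)"
```

```text
clock: 4.45
tcp_pos: [0.5075, -0.3368, 0.0014]
orientation: [0.0, 0.161, 0.987, -0.0]
wrist_force: [0.0, 0.4, 1.6]
finger_gap: 0.0177
grip_force: 29.2
clock: 5.25
tcp_pos: [0.5092, -0.3381, 0.2061]
orientation: [0.003, 0.161, 0.987, -0.002]
wrist_force: [0.5, 0.5, -1.0]
finger_gap: 0.0176
grip_force: 29.3
go [ 175.1  244.6 -125.9] turn 1.248 | tcp [ 0.5092 -0.3381  0.2061] yaw 71.5 q [-0.72  0.38  0.09  1.27  0.   -0.39] F [ 0.5  0.5 -1. ] gap 0.0176 t 5.25
```

```bash
python3 -c "
from h import *
go(.42,-.25,.42,71.5)"
python3 -m handwheel '[[25,-2,-40,0,0.1],[55,-4,-80,0,0.1],[85,-5,-120,0,0.1],[105,-5,-160,0,0.1],[112,-5,-195,0,0.1],[112,-5,-214,0,0.1],[112,-5,-214,0,0.1],[112,-5,-214,0,0.1]]'
python3 - <<'E'
from h import *
from workcell import imaging
c=imaging.read_camera('wrist');cv2.imwrite('pics/w2.png',c['color']);np.savez('w2.npz',**{k:np.array(v) for k,v in c.items()});print(c['xyz'])
go(.49,-.015,.33,0)
E
```

```text
go [ 111.    54.6 -214.9] turn 0.0 | tcp [ 0.5092 -0.3381  0.2061] yaw 71.5 q [-0.72  0.38  0.09  1.27  0.   -0.39] F [ 0.5  0.5 -1. ] gap 0.0176 t 5.25
clock: 6.05
tcp_pos: [0.3998, -0.306, 0.4139]
orientation: [-0.001, 0.161, 0.987, 0.0]
wrist_force: [-1.1, 0.9, -0.4]
finger_gap: 0.0174
grip_force: 29.5
[ 0.32305741 -0.28070062  0.55683163]
go [  6.4 304.3  83.6] turn 1.248 | tcp [ 0.3997 -0.3058  0.4132] yaw 71.5 q [-0.81  0.19  0.33  1.71 -0.   -0.49] F [-0.8 -0.  -1.2] gap 0.0178 t 6.1
```

View pics/w2.png

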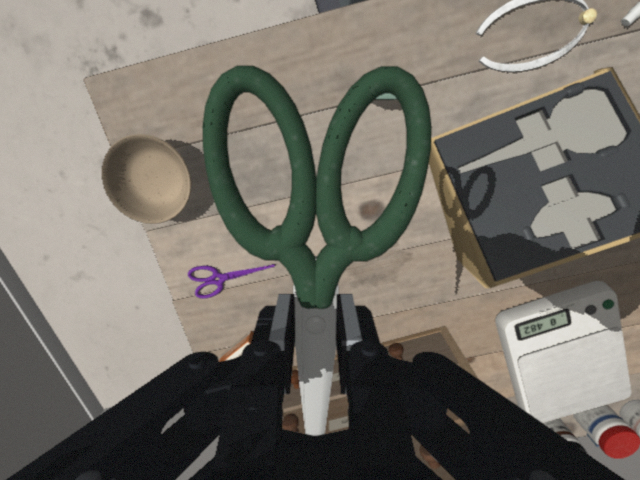

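The wrist view shows the scissors held straight in the grip. The scissors pocket runs from its tip at (460,168) to its handle end at about (628,120), and the rib pocket runs from about (530,233) to (617,205). Next I'll fit the foam plane and the pockets.

```bash
cat > tray.py <<'E'
from h import *
c=dict(np.load('w2.npz'));P=cloud(c);im=c['color'].astype(int);g=im.mean(2)
# face points: dark, in polygon
poly=np.zeros(g.shape,np.uint8);cv2.fillPoly(poly,[np.array([[445,150],[605,78],[636,130],[636,240],[494,275]])],1)
f=(poly>0)&(g<90)&(P[...,2]>.02)&(P[...,2]<.16)
p=P[f]
for _ in range(6):
    o=p.mean(0);n=np.linalg.svd(p-o,full_matrices=False)[2][2];n*=np.sign(n[2]);d=(p-o)@n;p=p[np.abs(d)<max(.002,1.5*d.std())]
ex=np.array([0,0,1])-n*n[2];ex/=np.linalg.norm(ex);ey=np.cross(n,ex)
print('slope',np.degrees(np.arccos(n[2])),'up dir yaw',np.degrees(np.arctan2(ex[1],ex[0])),'rms',d.std(),'o',o)
E
cat > m1.py <<'E'
from tray import *
m=np.array(q2m(c['rotation']) if c['rotation'].size==4 else c['rotation']);v,u=np.mgrid[0:480,0:640]
D=np.dstack([(u-c['cx'])/c['fx'],(v-c['cy'])/c['fy'],np.ones(u.shape)])@m.T
def on(off): # hit plane offset along n
    t=((o+n*off-c['xyz'])@n)/(D@n);q=c['xyz']+D*t[...,None]-o;return q@ex,q@ey
# rectified face picture, 0.5mm/px, x up = image up, y left = image left ; mapped on the plane at face and on floor
for name,off in(('face',0),('floor',-.009)):
    X,Y=np.meshgrid(np.arange(.13,-.13,-.0005),np.arange(.14,-.14,-.0005),indexing='ij')
    W=o+n*off+X[...,None]*ex+Y[...,None]*ey-c['xyz'];C=W@m
    r=cv2.remap(c['color'],(C[...,0]/C[...,2]*c['fx']+c['cx']).astype(np.float32),(C[...,1]/C[...,2]*c['fy']+c['cy']).astype(np.float32),1)
    for k in range(0,520,40): cv2.line(r,(0,k+20),(6,k+20),(0,0,255),1)
    cv2.imwrite(f'pics/{name}.png',r)
E
python3 m1.py
```

```text
slope 28.080501545191687 up dir yaw 2.985552811950612 rms 0.0008533256485743932 o [ 0.50490246 -0.03715432  0.08723565]
```

View pics/face.png

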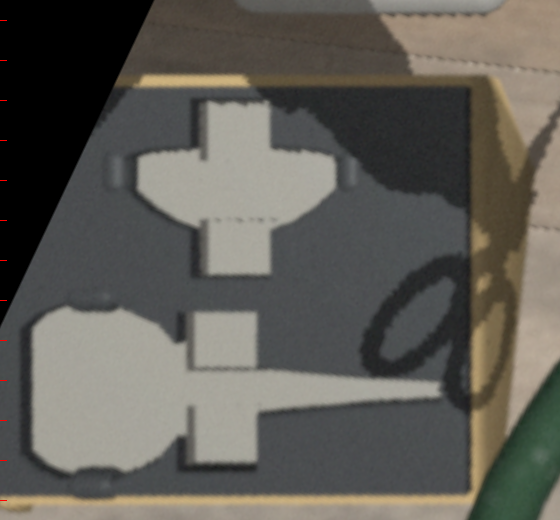

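The rectified face (0.5 mm per pixel) shows the pockets clearly. The scissors pocket middle is at row 389.5, col 232, and the rib pocket middle is at row 190, col 232.5. The sizes match: 210 mm long, 88 mm wide, and the finger gap positions agree. Next I'll get the scissors' pose in the hand and the targets.

```bash
cat >> tray.py <<'E'
S=o+ex*-.06475+ey*.024-.009*n
Rb=o+ex*.035+ey*.02375-.009*n
E
python3 - <<'E'
from tray import *
print('S',S.round(4),'Rib',Rb.round(4),'n',n.round(3),'ex',ex.round(3),'ey',ey.round(3))
b,g_,r=im[...,0],im[...,1],im[...,2]
m=np.zeros(b.shape,bool);m[55:305,195:440]=1;m&=(g_>r+12)&(g_>b)&(P[...,2]>.3)
v,u=np.nonzero(m);zt=np.median(P[m][:,2]);print('handle z',zt,np.percentile(P[m][:,2],[5,95]))
T=np.array([.3997,-.3058,.4135]);a=np.radians(71.5)
ty=np.array([np.cos(a),np.sin(a)]);tx=np.array([np.sin(a)*-1,np.cos(a)])
tx=np.array([-np.sin(a),np.cos(a)])
q=ray(c,u,v,zt-.002)[:,:2]-T[:2]
X=q@tx;Y=q@ty
print('tool x max (handle end) %.4f min %.4f'%(X.max(),X.min()))
for lo,hi in((.03,.045),(.045,.06),(.06,.075),(.075,.09)):
    s=(X>lo)&(X<hi);print(lo,'ymid %.4f w %.4f'%((Y[s].max()+Y[s].min())/2,np.ptp(Y[s])), 'z',np.median(P[v[s],u[s],2]))
E
```

```text
slope 28.080501545191687 up dir yaw 2.985552811950612 rms 0.0008533256485743932 o [ 0.50490246 -0.03715432  0.08723565]
S [ 0.4508 -0.0159  0.0488] Rib [ 0.5387 -0.0116  0.0958] n [-0.47  -0.025  0.882] ex [0.881 0.046 0.471] ey [-0.052  0.999  0.   ]
handle z 0.4211125781622812 [0.41891546 0.42265041]
tool x max (handle end) 0.0962 min 0.0055
0.03 ymid -0.0001 w 0.0737 z 0.4214307011517708
0.045 ymid -0.0002 w 0.0806 z 0.42109999805475623
0.06 ymid -0.0001 w 0.0821 z 0.4209313851848693
0.075 ymid -0.0001 w 0.0808 z 0.4206894068006791
```

```bash
python3 -c "
from h import *
go(.406,-.011,.25,3)"
```

```text
go [ 87.1 281.3 163.8] turn 1.196 | tcp [ 0.3997 -0.3058  0.4132] yaw 71.5 q [-0.81  0.19  0.33  1.71 -0.   -0.49] F [-0.8 -0.  -1.2] gap 0.0178 t 6.1
```

```bash
python3 -m handwheel '[[10,33,5,0.14,0.1],[20,66,15,0.28,0.1],[30,100,30,0.42,0.1],[42,135,50,0.56,0.1],[54,170,75,0.7,0.1],[66,205,100,0.84,0.1],[76,240,130,0.98,0.1],[84,270,150,1.12,0.1]]'
python3 -m handwheel '[[3,10,10,0.076,0.1],[3,10,10,0.076,0.1],[3,10,10,0.076,0.1],[3,10,10,0.076,0.1]]'
python3 -c "
from h import *
go(.406,-.011,.14,3)"
```

```text
clock: 6.9
tcp_pos: [0.4035, -0.0214, 0.2616]
orientation: [-0.002, 0.662, 0.75, -0.001]
wrist_force: [0.5, 0.1, -0.5]
finger_gap: 0.0172
grip_force: 29.6
clock: 7.3
tcp_pos: [0.4151, -0.0198, 0.2555]
orientation: [-0.0, 0.688, 0.726, -0.0]
wrist_force: [0.1, -1.2, -0.6]
finger_gap: 0.0177
grip_force: 29.6
go [  9.3  -8.5 115.5] turn 0.002 | tcp [ 0.4151 -0.0198  0.2555] yaw 3.1 q [-0.24 -0.   -0.27  1.3  -0.    1.28] F [ 0.1 -1.2 -0.6] gap 0.0177 t 7.3
```

```bash
python3 -m handwheel '[[3,-3,25,0,0.1],[6,-6,55,0,0.1],[9,-8,85,0,0.1],[9,-8,105,0,0.1],[9,-8,115,0,0.1],[9,-8,115,0,0.1],[9,-8,115,0,0.1]]'
python3 -c "
from h import *
go(.4295,-.0102,.0962,3)"
```

```text
clock: 8.0
tcp_pos: [0.4075, -0.0114, 0.1415]
orientation: [0.001, 0.688, 0.726, 0.0]
wrist_force: [0.1, 2.0, -0.4]
finger_gap: 0.0176
grip_force: 29.6
go [ 0.  21.9 45.3] turn 0.001 | tcp [ 0.4075 -0.0114  0.1415] yaw 3.0 q [-0.23  0.04 -0.51  1.01 -0.    1.29] F [ 0.1  2.  -0.4] gap 0.0176 t 8.0
```

```bash
python3 -m handwheel '[[0,8,15,0,0.1],[0,15,30,0,0.1],[0,22,45,0,0.1],[0,27,54,0,0.1],[0,31,63,0,0.1],[0,31,63,0,0.1],[0,31,63,0,0.1]]'
python3 -c "
from h import *
go(.4389,-.0097,.0786,3)"
```

```text
clock: 8.7
tcp_pos: [0.4378, -0.0092, 0.0778]
orientation: [0.0, 0.688, 0.726, -0.0]
wrist_force: [-0.2, 1.2, -0.7]
finger_gap: 0.0177
grip_force: 29.6
go [-0.6  1.1 -0.8] turn 0.001 | tcp [ 0.4378 -0.0092  0.0778] yaw 3.1 q [-0.2   0.16 -0.55  0.86 -0.    1.31] F [-0.2  1.2 -0.7] gap 0.0177 t 8.7
```

```bash
for i in 1 2; do python3 -m handwheel '[[0,2.4,4,0,0.1],[0,4.3,7,0,0.1],[0,4.3,7,0,0.1]]' 30 | grep -v orien; done
python3 -c "
from h import *
from workcell import imaging
go(.447,-.0095,.063,3)
c=imaging.read_camera('wrist');cv2.imwrite('pics/w3.png',c['color']);np.savez('w3.npz',**{k:np.array(v) for k,v in c.items()})"
```

```text
clock: 9.0
tcp_pos: [0.4416, -0.0089, 0.0703]
wrist_force: [-1.1, -0.1, 0.0]
finger_gap: 0.0178
grip_force: 29.3
clock: 9.3
tcp_pos: [0.4445, -0.0086, 0.0624]
wrist_force: [-4.9, -1.2, -1.3]
finger_gap: 0.0173
grip_force: 29.7
go [-1.1  2.5 -0.6] turn 0.001 | tcp [ 0.4445 -0.0086  0.0624] yaw 3.1 q [-0.2   0.2  -0.55  0.82 -0.    1.32] F [-4.9 -1.2 -1.3] gap 0.0173 t 9.3
```

View pics/w3.png

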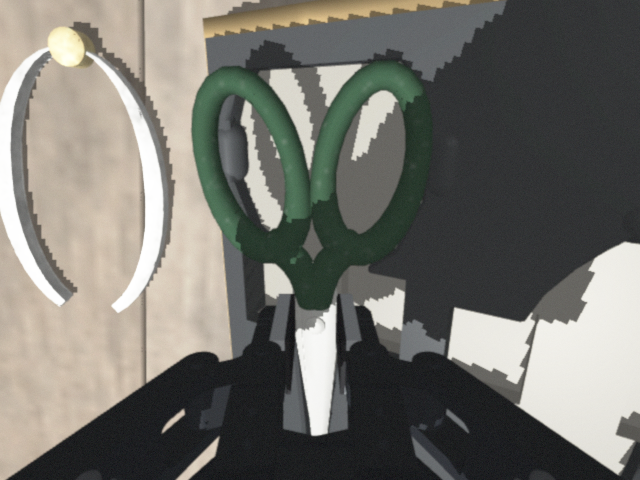

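The view shows the uphill handle's outer edge (430,150) at the uphill pocket wall and the downhill handle over the lower wall. I'll measure the tilt from depth.

```bash
cat > pose.py <<'E'
import sys
from tray import *
def pose(fn,box):
    d=dict(np.load(fn));Q=cloud(d);i=d['color'].astype(int);b,g,r=i[...,0],i[...,1],i[...,2]
    m=np.zeros(b.shape,bool);m[box[0]:box[1],box[2]:box[3]]=1
    m&=(g>r+9)&(g>b)&(Q[...,2]>0)
    m=cv2.erode(m.astype(np.uint8),np.ones((5,5)))>0
    q=Q[m];k=q.mean(0)
    for _ in range(4):
        k=q.mean(0);nn=np.linalg.svd(q-k,full_matrices=False)[2][2];nn*=np.sign(nn[2]);e=(q-k)@nn;q=q[np.abs(e)<.006]
    f=lambda a:(np.array([a@ex,a@ey,a@n]))
    print('normal in foam axes',f(nn).round(3),'(world tilt %.1f)'%np.degrees(np.arccos(nn[2])))
    L=np.array([f(a-S) for a in Q[m]])
    print('handle foam x %.4f..%.4f  y %.4f..%.4f (want -.042...042, ..103)'%(L[:,0].min(),L[:,0].max(),L[:,1].min(),L[:,1].max()))
    for s,t in((L[:,0]<-.03,'low'),(L[:,0]>.03,'up'),(abs(L[:,0])<.01,'mid'),(L[:,1]>.09,'rear')): print(t,'top z over floor', L[s,2].mean().round(4) if s.any() else None)
if __name__=='__main__': pose(sys.argv[1],[int(a) for a in sys.argv[2:6]])
E
python3 pose.py w3.npz 55 300 180 440
```

```text
slope 28.080501545191687 up dir yaw 2.985552811950612 rms 0.0008533256485743932 o [ 0.50490246 -0.03715432  0.08723565]
normal in foam axes [ 0.372 -0.088  0.924] (world tilt 8.0)
handle foam x -0.0312..0.0693  y 0.0186..0.1042 (want -.042...042, ..103)
low top z over floor 0.0428
up top z over floor 0.0184
mid top z over floor 0.0289
rear top z over floor 0.0291
```

```bash
for i in 1 2; do python3 -m handwheel '[[0,0,2,0,0.1],[0,0,4,0,0.1],[0,0,4,0,0.1]]' 25 | grep -v orien; done
cat > look.py <<'E'
import sys
from h import *
from workcell import imaging
c=imaging.read_camera(sys.argv[2] if len(sys.argv)>2 else 'wrist');cv2.imwrite('pics/%s.png'%sys.argv[1],c['color']);np.savez(sys.argv[1]+'.npz',**{k:np.array(v) for k,v in c.items()})
E
python3 look.py w4; python3 pose.py w4.npz 55 300 180 440
```

```text
clock: 9.65
tcp_pos: [0.445, -0.0084, 0.0589]
wrist_force: [-5.7, -0.1, 1.7]
finger_gap: 0.0172
grip_force: 26.6
clock: 9.95
tcp_pos: [0.4453, -0.0082, 0.055]
wrist_force: [-3.9, 1.9, 1.0]
finger_gap: 0.0167
grip_force: 24.4
slope 28.080501545191687 up dir yaw 2.985552811950612 rms 0.0008533256485743932 o [ 0.50490246 -0.03715432  0.08723565]
normal in foam axes [ 0.223 -0.081  0.972] (world tilt 15.8)
handle foam x -0.0358..0.0664  y 0.0190..0.1043 (want -.042...042, ..103)
low top z over floor 0.0301
up top z over floor 0.0168
mid top z over floor 0.0211
rear top z over floor 0.0227
```

```bash
python3 -m handwheel '[[0,0,1.5,0,0.1],[0,0,3,0,0.1],[0,0,3,0,0.1]]' 20 | grep -v orien;python3 -m handwheel '[[0,0,0,0,0.3],[0,0,-1,0,0.3],[0,0,-2,0,0.3],[0,0,-2,0,0.3]]' 20 | grep -v orien
python3 look.py w5; python3 pose.py w5.npz 55 300 180 440
```

```text
clock: 10.3
tcp_pos: [0.4459, -0.0084, 0.0524]
wrist_force: [-4.8, 0.1, 1.9]
finger_gap: 0.0165
grip_force: 20.7
clock: 10.7
tcp_pos: [0.4473, -0.0089, 0.055]
wrist_force: [-0.2, -0.1, 0.3]
finger_gap: 0.0257
grip_force: 0.0
slope 28.080501545191687 up dir yaw 2.985552811950612 rms 0.0008533256485743932 o [ 0.50490246 -0.03715432  0.08723565]
normal in foam axes [ 0.099 -0.027  0.995] (world tilt 22.4)
handle foam x -0.0438..0.0676  y 0.0152..0.1050 (want -.042...042, ..103)
low top z over floor 0.0165
up top z over floor 0.0131
mid top z over floor 0.0124
rear top z over floor 0.0136
```

View pics/w5.png

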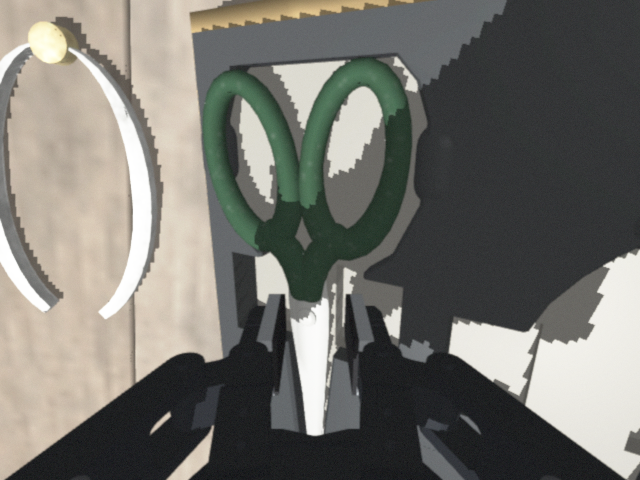

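The scissors now lie nearly in. The downhill handle edge (203,130) rests on the lower rim, and there's a gap at the uphill wall (410 to 425). I'll regrip, shift about 4 mm upslope, then release.

```bash
python3 -m handwheel '[[0,0,1,0,0.1],[0,0,1,0,0.1],[0,0,1,0,0.1]]' 20 | grep -v orien;python3 -m handwheel '[[0,1.5,-1,0,0.1],[0,3,-1.5,0,0.1],[0,4.5,-2,0,0.1],[0,4.5,-2,0,0.1]]' | grep -v orien
python3 look.py w6; python3 pose.py w6.npz 55 300 180 420
```

```text
clock: 11.05
tcp_pos: [0.4481, -0.0091, 0.0542]
wrist_force: [4.2, -0.9, 2.7]
finger_gap: 0.0083
grip_force: 9.3
clock: 11.45
tcp_pos: [0.4498, -0.0083, 0.055]
wrist_force: [-1.6, -2.1, 0.2]
finger_gap: 0.0088
grip_force: 6.7
slope 28.080501545191687 up dir yaw 2.985552811950612 rms 0.0008533256485743932 o [ 0.50490246 -0.03715432  0.08723565]
normal in foam axes [-0.028 -0.001  1.   ] (world tilt 29.7)
handle foam x -0.0402..0.0703  y 0.0161..0.1057 (want -.042...042, ..103)
low top z over floor 0.009
up top z over floor 0.0137
mid top z over floor 0.01
rear top z over floor 0.0105
```

The handles now read nearly flat: low side home, uphill side 2–3 mm high. I'll raise, shut, and press the uphill handle near y = 71 mm.

```bash
python3 -m handwheel '[[0,0,-10,0,0.1],[0,0,-30,0,0.0],[0,0,-60,0,0],[0,0,-60,0,0],[0,0,-60,0,0]]' 40| grep -v orien
python3 look.py w7; python3 pose.py w7.npz 0 400 60 480
python3 -c "
from h import *
go(.4613,.056,.09,3)"
```

```text
clock: 12.0
tcp_pos: [0.4516, -0.0082, 0.1166]
wrist_force: [-0.4, 0.1, 0.2]
finger_gap: 0.0
grip_force: 0.0
slope 28.080501545191687 up dir yaw 2.985552811950612 rms 0.0008533256485743932 o [ 0.50490246 -0.03715432  0.08723565]
normal in foam axes [-0.003  0.034  0.999] (world tilt 28.3)
handle foam x -0.0403..0.1003  y 0.0133..0.1021 (want -.042...042, ..103)
low top z over floor 0.0109
up top z over floor 0.0151
mid top z over floor 0.0113
rear top z over floor 0.01
go [63.5 13.9 25.7] turn 0.001 | tcp [ 0.4508 -0.0081  0.1157] yaw 3.1 q [-0.2   0.15 -0.46  0.96  0.    1.32] F [-0.5 -0.2 -0.4] gap -0.0 t 12.05
```

View pics/w7.png

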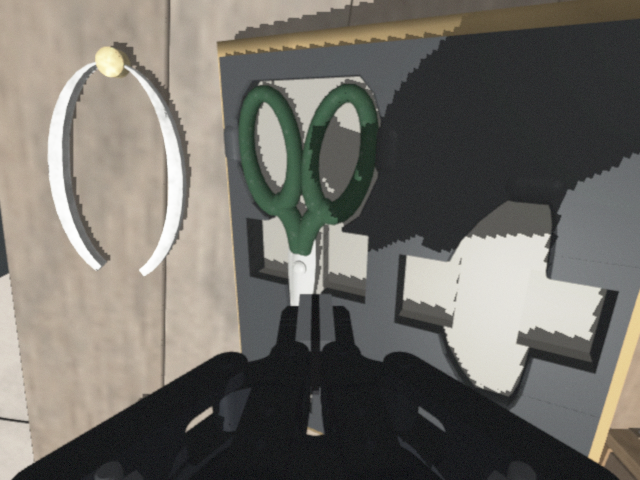

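The scissors are inside the pocket outline (handles 240..378, neck at 250). I'll press both handle sides to be sure.

```bash
python3 -m handwheel '[[20,5,0,0,0],[45,10,0,0,0],[63,14,5,0,0],[63,14,20,0,0],[63,14,26,0,0],[63,14,26,0,0]]' | grep -v orien
for i in 1 2 3 4 5; do python3 -m handwheel '[[0,0,2,0,0],[0,0,4,0,0],[0,0,4,0,0]]' | egrep 'tcp|force'; done
```

```text
clock: 12.65
tcp_pos: [0.4597, 0.0554, 0.0879]
wrist_force: [0.5, 1.2, 0.5]
finger_gap: 0.0003
grip_force: 0.0
tcp_pos: [0.4615, 0.0549, 0.0856]
wrist_force: [-0.1, -0.2, 0.1]
grip_force: 0.0
tcp_pos: [0.4613, 0.0552, 0.0813]
wrist_force: [-0.9, 0.6, -1.2]
grip_force: 0.0
tcp_pos: [0.4612, 0.0553, 0.0772]
wrist_force: [0.4, 0.0, -0.0]
grip_force: 0.0
tcp_pos: [0.4612, 0.0553, 0.0732]
wrist_force: [-0.6, -0.7, -0.4]
grip_force: 0.0
tcp_pos: [0.4621, 0.0552, 0.0712]
wrist_force: [-4.2, 0.7, 16.5]
grip_force: 7.8
```

```bash
python3 -m handwheel '[[0,0,1.5,0,0],[0,0,1.5,0,0],[0,0,-10,0,0],[0,-20,-10,0,0],[0,-45,-10,0,0],[0,-59,-5,0,0],[0,-59,5,0,0],[0,-59,5,0,0]]' | grep -v orien
python3 -c "
from h import *
go(.4023,.0534,.048,3)"
```

```text
clock: 14.95
tcp_pos: [0.4023, 0.0521, 0.0636]
wrist_force: [0.3, -0.1, -0.3]
finger_gap: -0.0003
grip_force: 0.0
go [ 1.3  0.  15.6] turn 0.001 | tcp [0.4023 0.0521 0.0636] yaw 3.1 q [-0.07  0.12 -0.64  0.81 -0.    1.45] F [ 0.3 -0.1 -0.3] gap -0.0003 t 14.95
```

```bash
python3 -m handwheel '[[1,0,8,0,0],[1,0,16,0,0],[1,0,16,0,0]]' | egrep 'tcp|wrist'
for i in 1 2 3; do python3 -m handwheel '[[0,0,1.5,0,0],[0,0,3,0,0],[0,0,3,0,0]]' | egrep 'tcp|wrist'; done
```

```text
tcp_pos: [0.4021, 0.0531, 0.0472]
wrist_force: [0.2, -0.5, -0.6]
tcp_pos: [0.4025, 0.053, 0.0454]
wrist_force: [-0.5, 0.4, -0.1]
tcp_pos: [0.4024, 0.0531, 0.0424]
wrist_force: [0.0, 0.5, 0.5]
tcp_pos: [0.4026, 0.053, 0.0398]
wrist_force: [-1.2, -0.4, 4.7]
```

```bash
python3 -m handwheel '[[0,0,1,0,0],[0,0,2,0,0],[0,0,2,0,0]]' | egrep 'tcp|wrist'
python3 -m handwheel '[[0,0,-20,0,0],[0,0,-60,0,0],[0,0,-100,0,0],[0,0,-150,0,0],[0,0,-200,0,0],[0,0,-220,0,0],[0,0,-220,0,0],[0,0,-220,0,0]]' | egrep 'tcp|wrist'
python3 look.py w8; python3 pose.py w8.npz 0 470 0 640
python3 -c "
from h import *
go(.40,.25,.26,-27)"
```

```text
tcp_pos: [0.4025, 0.053, 0.039]
wrist_force: [-7.1, 0.0, 20.9]
tcp_pos: [0.4025, 0.0531, 0.2572]
wrist_force: [-0.8, -0.6, -0.4]
slope 28.080501545191687 up dir yaw 2.985552811950612 rms 0.0008533256485743932 o [ 0.50490246 -0.03715432  0.08723565]
normal in foam axes [ 0.384 -0.393  0.836] (world tilt 23.4)
handle foam x -0.0391..0.2577  y -0.0569..0.1527 (want -.042...042, ..103)
low top z over floor 0.0102
up top z over floor -0.0331
mid top z over floor 0.011
rear top z over floor 0.0168
go [196.7   8.8  -3.7] turn 0.525 | tcp [0.4018 0.0531 0.2563] yaw 3.1 q [-0.07 -0.02 -0.29  1.31 -0.    1.45] F [-0.6  0.7  0.4] gap 0.0001 t 17.3
```

Handles read 10–11 mm over the floor, so they're home. Now the rib.

```bash
python3 -c "
from h import *
go(.48,.355,.25,-27)"
python3 -m handwheel '[[36,10,0,0.12,1],[76,22,0,0.25,1],[116,34,0,0.38,1],[156,46,0,0.5,1],[196,58,2,0.525,1],[236,64,4,0.525,1],[276,64,6,0.525,1],[298,62,6,0.525,1]]' 30| egrep 'tcp|wrist'
python3 -m handwheel '[[0,0,0,0,1],[0,0,0,0,1]]'| egrep 'tcp|wrist'
python3 look.py w9
python3 -c "
from h import *
go(.46,.315,.05,-27)"
```

```text
go [297.2  94.3   6.1] turn 0.525 | tcp [0.4018 0.0531 0.2563] yaw 3.1 q [-0.07 -0.02 -0.29  1.31 -0.    1.45] F [-0.6  0.7  0.4] gap 0.0001 t 17.3
tcp_pos: [0.4471, 0.3561, 0.248]
wrist_force: [0.3, -0.8, -0.5]
tcp_pos: [0.4474, 0.3536, 0.2493]
wrist_force: [0.6, -0.4, -0.1]
go [-27.8  28.5 200. ] turn -0.0 | tcp [0.4477 0.3531 0.2499] yaw -27.0 q [ 0.53  0.3   0.08  1.35 -0.    2.57] F [-0.8  0.5  0.4] gap 0.0855 t 18.35
```

View pics/w9.png

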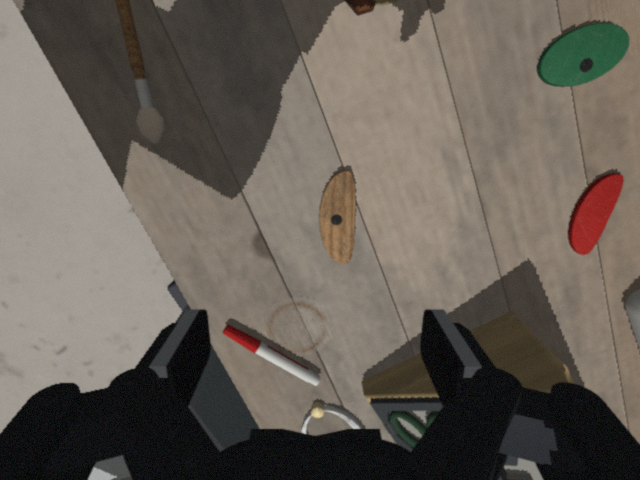

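The rib is at (338,215), straight side to the right (col 355), with ends at (348,167) and (343,263). I'll fit its pose.

Run:
```python
from h import *
c=dict(np.load('w9.npz'));P=cloud(c);hsv=cv2.cvtColor(c['color'],40)
m=np.zeros((480,640),bool);m[155:275,310:370]=1
s=hsv[...,1].astype(int);print('sat table',np.median(s[160:270,375:400]),'rib',s[200,345]);m&=((s>(np.median(s[160:270,375:400])+s[200,345])/2)|(hsv[...,2]<50))
m=cv2.morphologyEx(m.astype(np.uint8),cv2.MORPH_OPEN,np.ones((3,3)))
n,l,st,_=cv2.connectedComponentsWithStats(m);k=1+st[1:,4].argmax();print(st[k]);v,u=np.nonzero(l==k)
print('z',np.median(P[v,u,2]),'table',np.median(P[160:270,375:400,2]))
p=ray(c,u,v,.008)[:,:2]
best=[]
for yaw in np.arange(-40,-14,1):
    a=np.radians(yaw);e=np.array([np.cos(a),np.sin(a)]);f=np.array([-e[1],e[0]]);X=p@e;Y=p@f
    x0=(X.max()+X.min())/2;y0=(Y.max()+Y.min())/2
    # symmetry about x axis: correlation of X with Y
    best.append((abs(np.mean((X-X.mean())*(Y-Y.mean()))),yaw,np.ptp(X),np.ptp(Y),x0*e+y0*f))
best.sort(key=lambda t:t[0])
for b in best[:4]:print(b)
```

```text
sat table 45.0 rib 113
[ 320  170   36   94 2673]
z 0.009379027599728251 table 0.00023504323056658394
(np.float64(1.094982094784448e-06), np.int64(-27), np.float64(0.03744078941643278), np.float64(0.10364110126761811), array([0.457768  , 0.31937197]))
(np.float64(9.6361162670495e-06), np.int64(-28), np.float64(0.03768813312107669), np.float64(0.10370915411590836), array([0.45773026, 0.31954141]))
(np.float64(1.182474638960491e-05), np.int64(-26), np.float64(0.03768651559523656), np.float64(0.10371949026084976), array([0.4577255 , 0.31924249]))
(np.float64(2.035547450554195e-05), np.int64(-29), np.float64(0.038177533349102316), np.float64(0.1037456161512017), array([0.45780932, 0.3196506 ]))
```

```bash
python3 -c "
from h import *
go(.4577,.3194,.0,-27)"
python3 -m handwheel '[[-6,6,30,0,1],[-13,13,70,0,1],[-20,18,110,0,1],[-25,22,150,0,1],[-25.5,24.5,185,0,1],[-25.5,24.5,205,0,1],[-25.5,24.5,215,0,1],[-25.5,24.5,215,0,1]]'| egrep 'tcp|wrist'
python3 -m handwheel '[[0,0,8,0,1],[0,0,20,0,1],[0,0,30,0,1],[0,0,30,0,1],[0,0,30,0,1]]'| egrep 'tcp|wrist'
python3 -c "
from h import *
go(.4577,.3194,.0,-27)"
```

```text
go [-24.8  24.5 250. ] turn -0.0 | tcp [0.4477 0.3531 0.2499] yaw -27.0 q [ 0.53  0.3   0.08  1.35 -0.    2.57] F [-0.8  0.5  0.4] gap 0.0855 t 18.35
tcp_pos: [0.4578, 0.3186, 0.0353]
wrist_force: [-0.2, 0.1, 0.5]
tcp_pos: [0.4583, 0.3201, 0.0062]
wrist_force: [0.6, 0.5, -0.2]
go [-0.9 -0.2  6.2] turn 0.0 | tcp [0.4583 0.3201 0.0062] yaw -27.0 q [ 0.47  0.45 -0.34  0.78 -0.    2.51] F [ 0.6  0.5 -0.2] gap 0.085 t 19.65
```

```bash
python3 -m handwheel '[[-0.5,0,3,0,1],[-0.5,0,6,0,1],[-0.5,0,6,0,0.3],[-0.5,0,6,0,0.3],[-0.5,0,6,0,0.3],[-0.5,0,6,0,0.3],[-0.5,0,6,0,0.3],[-0.5,0,6,0,0.3]]' 30 | grep -v ori
python3 -m handwheel '[[0,0,-10,0,0.3],[0,0,-30,0,0.3],[0,0,-60,0,0.3],[0,0,-100,0,0.3],[0,0,-140,0,0.3],[0,0,-180,0,0.3],[0,0,-200,0,0.3],[0,0,-200,0,0.3]]' | grep -v ori
python3 look.py w10
python3 -c "
from h import *
go(.51,-.01,.2,3)"
```

```text
clock: 20.45
tcp_pos: [0.4587, 0.3197, 0.001]
wrist_force: [-0.9, -0.4, 5.3]
finger_gap: 0.0365
grip_force: 30.2
clock: 21.25
tcp_pos: [0.4603, 0.3208, 0.2047]
wrist_force: [-0.1, -0.3, -0.2]
finger_gap: 0.037
grip_force: 30.1
go [-271.2  195.1    1.9] turn -0.524 | tcp [0.4593 0.3202 0.2023] yaw -27.0 q [ 0.47  0.29 -0.06  1.22 -0.    2.51] F [-0.5 -0.6 -1.1] gap 0.0369 t 21.3
```

```bash
python3 -m handwheel '[[-30,20,-8,-0.08,0.3],[-65,45,-18,-0.16,0.3],[-100,70,-22,-0.24,0.3],[-135,95,-22,-0.32,0.3],[-170,120,-22,-0.4,0.3],[-205,145,-22,-0.48,0.3],[-240,170,-22,-0.524,0.3],[-271,195,-22,-0.524,0.3]]' | grep -v ori
python3 -m handwheel '[[0,0,0,0,0.3],[0,0,0,0,0.3],[0,0,0,0,0.3]]'| egrep 'tcp|wrist'
python3 look.py w11
python3 - <<'E'
from h import *
go(.5131,-.0123,.1511,3)
c=dict(np.load('w11.npz'));P=cloud(c);hsv=cv2.cvtColor(c['color'],40)
from workcell import sensors
s=sensors.get_state();M=q2m(s['orientation']);Q=(P-s['tcp_pos'])@M
m=(abs(Q[...,0])<.08)&(abs(Q[...,1])<.03)&(Q[...,2]>-.02)&(Q[...,2]<.006)&(P[...,2]>.15)&(hsv[...,1]>70)&(hsv[...,2]>60)
q=Q[m];print(len(q),'tool x',q[:,0].min(),q[:,0].max(),'y',q[:,1].min(),q[:,1].max(),'z',np.median(q[:,2]))
E
```

```text
clock: 22.1
tcp_pos: [0.5078, -0.012, 0.2206]
wrist_force: [0.7, 0.1, -0.3]
finger_gap: 0.0368
grip_force: 30.1
tcp_pos: [0.5082, -0.0095, 0.2214]
wrist_force: [-0.2, 0.3, -0.2]
go [-3.4  4.7 70.6] turn 0.002 | tcp [ 0.5083 -0.0092  0.2217] yaw 3.1 q [-0.18  0.19 -0.14  1.24  0.    1.34] F [-0.4 -0.  -0.1] gap 0.0372 t 22.45
15917 tool x -0.05365419815611248 0.050769143524023515 y -0.018481349266073935 0.02004401478570211 z -0.008033742839518285
```

View pics/w11.png

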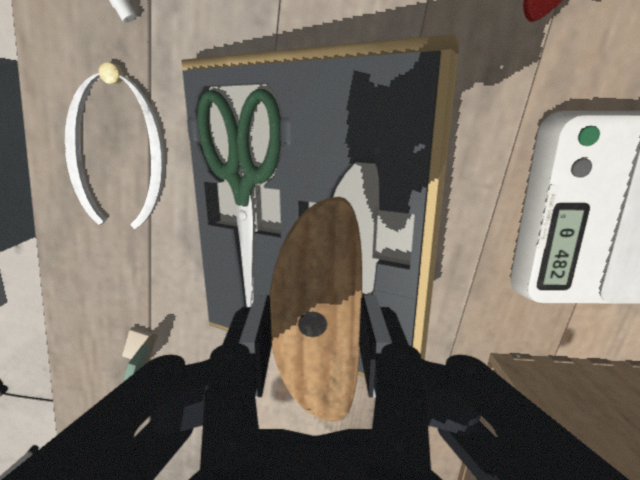

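The rib is held centred, straight side uphill, and the scissors lie within their pocket. I've used all ten views, so from here I'll rely on depth numbers.

```bash
python3 -m handwheel '[[-2,4,15,0,0.3],[-2,5,35,0,0.3],[-2,5,55,0,0.3],[-2,5,70,0,0.3],[-2,15,88,0,0.3],[-2,23,105,0,0.3],[-2,23,105,0,0.3],[-2,23,105,0,0.3]]' 20| grep -v ori
python3 -c "
from h import *
go(.5319,-.0107,.1158,3)"
```

```text
clock: 23.25
tcp_pos: [0.5315, -0.0099, 0.1174]
wrist_force: [-0.7, 1.0, 0.2]
finger_gap: 0.0368
grip_force: 30.1
go [-0.8  0.4  1.6] turn 0.002 | tcp [ 0.5315 -0.0099  0.1174] yaw 3.1 q [-0.17  0.29 -0.27  1.01 -0.    1.35] F [-0.7  1.   0.2] gap 0.0368 t 23.25
```

```bash
cat > rpose.py <<'E'
import sys
from tray import *
d=dict(np.load(sys.argv[1]));Q=cloud(d);F=(Q-Rb)@np.c_[ex,ey,n];hsv=cv2.cvtColor(d['color'],40)
m=(abs(F[...,0])<.04)&(abs(F[...,1])<.07)&(F[...,2]>-.005)&(F[...,2]<.04)&(hsv[...,1]>60)&(hsv[...,0]<30)&(hsv[...,2]>35)
nn,l,st,_=cv2.connectedComponentsWithStats(cv2.erode(m.astype(np.uint8),np.ones((3,3))));k=1+st[1:,4].argmax();f=F[l==k]
for _ in range(4):
    k=f.mean(0);w=np.linalg.svd(f-k,full_matrices=False)[2][2];w*=np.sign(w[2]);e=(f-k)@w;f=f[abs(e)<.003]
print(len(f),'normal',w.round(3),'x',np.percentile(f[:,0],[.5,99.5]).round(4),'y',np.percentile(f[:,1],[.5,99.5]).round(4))
for t,s in(('up',f[:,0]>.01),('low',f[:,0]<-.01),('left',f[:,1]>.03),('right',f[:,1]<-.03)):print(t,f[s,2].mean().round(4) if s.any() else None,end=' ')
print()
E
python3 -m handwheel '[[-0.5,2,4,0,0.3],[-1,4.2,9,0,0.3],[-1,4.2,9,0,0.3]]' 20| egrep 'tcp|wrist|grip'
python3 -m handwheel '[[0,1,2,0,0.3],[0,1.9,3.5,0,0.3],[0,1.9,3.5,0,0.3]]' | egrep 'tcp|wrist|grip'
python3 look.py w12;python3 rpose.py w12.npz
```

```text
tcp_pos: [0.5348, -0.0115, 0.1084]
wrist_force: [-4.4, 1.3, -0.2]
grip_force: 30.0
tcp_pos: [0.535, -0.0115, 0.105]
wrist_force: [-10.3, 1.7, 5.2]
grip_force: 29.3
slope 28.080501545191687 up dir yaw 2.985552811950612 rms 0.0008533256485743932 o [ 0.50490246 -0.03715432  0.08723565]
15257 normal [0.455 0.058 0.889] x [-0.01    0.0219] y [-0.0492  0.0499]
up 0.0122 low 0.0249 left 0.0135 right 0.0176
```

```bash
python3 -m handwheel '[[0,-2,0,0,0.3],[0,-2,1.5,0,0.3],[0,-2,3,0,0.3],[0,-2,3,0,0.3]]' | egrep 'tcp|wrist|grip'
python3 look.py w13;python3 rpose.py w13.npz
python3 -m handwheel '[[0,0,1.5,0,0.3],[0,0,3,0,0.3],[0,0,3,0,0.3]]' | egrep 'tcp|wrist|grip'
python3 look.py w14;python3 rpose.py w14.npz
```

```text
tcp_pos: [0.5349, -0.0116, 0.1034]
wrist_force: [-8.8, 1.0, 11.7]
grip_force: 27.9
slope 28.080501545191687 up dir yaw 2.985552811950612 rms 0.0008533256485743932 o [ 0.50490246 -0.03715432  0.08723565]
15287 normal [0.421 0.054 0.905] x [-0.0109  0.0215] y [-0.0494  0.0498]
up 0.0116 low 0.0235 left 0.013 right 0.0169 
tcp_pos: [0.5347, -0.0118, 0.0999]
wrist_force: [-8.2, 0.6, 9.4]
grip_force: 19.0
slope 28.080501545191687 up dir yaw 2.985552811950612 rms 0.0008533256485743932 o [ 0.50490246 -0.03715432  0.08723565]
15878 normal [0.325 0.062 0.944] x [-0.0125  0.0212] y [-0.0487  0.0497]
up 0.0115 low 0.0206 left 0.0119 right 0.0164
```

```bash
python3 -m handwheel '[[0,0,1.5,0,0.3],[0,0,1.5,0,0.3],[0,0,0.5,0,0.52],[0,0,-1,0,0.52],[0,0,-3,0,0.52],[0,0,-3,0,0.52]]' | egrep 'tcp|wrist|grip|gap'
python3 look.py w15;python3 rpose.py w15.npz
```

```text
tcp_pos: [0.5371, -0.012, 0.1025]
wrist_force: [0.9, -0.3, -0.1]
finger_gap: 0.0444
grip_force: 0.0
slope 28.080501545191687 up dir yaw 2.985552811950612 rms 0.0008533256485743932 o [ 0.50490246 -0.03715432  0.08723565]
12398 normal [-0.126  0.015  0.992] x [-0.0174  0.0187] y [-0.0463  0.0526]
up 0.0135 low 0.0099 left 0.0118 right 0.0132
```

The rib lies in the pocket: low side home, uphill side about 4 mm up on the nibs. Next I'll lift, shut and press.

```bash
python3 -m handwheel '[[0,0,-10,0,0.52],[0,0,-35,0,0.3],[0,-2,-35,0,0],[0,-2,-35,0,0],[0,-2,-35,0,0],[0,-2,-35,0,0],[0,-2,-20,0,0],[0,-2,-20,0,0]]' | egrep 'tcp|wrist|grip|gap'
python3 look.py w16;python3 rpose.py w16.npz
for i in 1 2; do python3 -m handwheel '[[0,0,2,0,0],[0,0,4,0,0],[0,0,4,0,0]]' | egrep 'tcp|wrist'; done
```

```text
tcp_pos: [0.5327, -0.0117, 0.1199]
wrist_force: [-0.4, 0.1, 0.0]
finger_gap: 0.0001
grip_force: 0.0
slope 28.080501545191687 up dir yaw 2.985552811950612 rms 0.0008533256485743932 o [ 0.50490246 -0.03715432  0.08723565]
6236 normal [-0.123  0.012  0.992] x [-0.0179  0.0185] y [-0.0081  0.0528]
up 0.0131 low 0.0098 left 0.0118 right None 
tcp_pos: [0.5343, -0.012, 0.118]
wrist_force: [-0.7, 0.3, -0.5]
tcp_pos: [0.5341, -0.012, 0.1137]
wrist_force: [-0.6, 0.8, -0.6]
```

```bash
for i in 1 2 3; do python3 -m handwheel '[[0,0,1,0,0],[0,0,2,0,0],[0,0,2,0,0]]' | egrep 'tcp|wrist'; done
python3 look.py w17;python3 rpose.py w17.npz
```

```text
tcp_pos: [0.5343, -0.012, 0.1119]
wrist_force: [-0.3, -0.6, 0.3]
tcp_pos: [0.5344, -0.012, 0.11]
wrist_force: [-0.2, -0.3, 0.7]
tcp_pos: [0.5347, -0.012, 0.1083]
wrist_force: [1.1, 0.7, 1.6]
slope 28.080501545191687 up dir yaw 2.985552811950612 rms 0.0008533256485743932 o [ 0.50490246 -0.03715432  0.08723565]
7224 normal [0.041 0.015 0.999] x [-0.0193  0.0173] y [-0.0084  0.0529]
up 0.0091 low 0.0104 left 0.0094 right None
```

```bash
for i in 1 2; do python3 -m handwheel '[[0,0,1,0,0],[0,0,2,0,0],[0,0,2,0,0]]' | egrep 'tcp|wrist'; done
python3 look.py w18;python3 rpose.py w18.npz
```

```text
tcp_pos: [0.5348, -0.0122, 0.1071]
wrist_force: [-1.5, 0.6, 8.9]
tcp_pos: [0.535, -0.0121, 0.1068]
wrist_force: [-5.5, 0.9, 20.6]
slope 28.080501545191687 up dir yaw 2.985552811950612 rms 0.0008533256485743932 o [ 0.50490246 -0.03715432  0.08723565]
7042 normal [ 0.02  -0.002  1.   ] x [-0.0193  0.0172] y [-0.0077  0.0529]
up 0.0088 low 0.0093 left 0.0091 right None
```

```bash
python3 -m handwheel '[[0,0,-20,0,0],[0,-10,-60,0,0],[10,-30,-100,0,0],[20,-60,-140,0,0],[40,-90,-180,0,0],[60,-100,-200,0,0],[60,-100,-200,0,0],[60,-100,-200,0,0]]' | egrep 'tcp|wrist|clock'
python3 look.py w19;python3 look.py t2 top;python3 rpose.py w19.npz
python3 - <<'E'
from tray import *
d=dict(np.load('w19.npz'));Q=cloud(d);A=np.c_[ex,ey,n]
i=d['color'].astype(int);b,g,r=i[...,0],i[...,1],i[...,2]
F=(Q-S)@A
foam=(abs(F[...,0]-.045)<.006)&(abs(F[...,1]-.05)<.02);print('foam face z (9)',np.median(F[foam][:,2]))
m=(g>r+12)&(g>b)&(abs(F[...,0])<.046)&(F[...,1]>.02)&(F[...,1]<.108)&(F[...,2]>.002)
m=cv2.erode(m.astype(np.uint8),np.ones((3,3)))>0
f=F[m];print('handle x',np.percentile(f[:,0],[.5,99.5]),'y',np.percentile(f[:,1],[.5,99.5]))
for t,s in(('up',f[:,0]>.03),('low',f[:,0]<-.03),('mid',abs(f[:,0])<.015),('rear',f[:,1]>.09)):print(t,np.median(f[s,2]).round(4))
for y in(0,-.02,-.04,-.06,-.08,-.095):
    s=(abs(F[...,0])<.012)&(abs(F[...,1]-y)<.003);v=F[s];w=v[abs(v[:,0])<.0025];print('blade y',y,np.median(w[:,2]).round(4) if len(w) else None)
v,u=np.nonzero((abs(F[...,0])<.03)&(abs(F[...,1])<.1));print('px',u.min(),u.max(),v.min(),v.max())
E
```

```text
clock: 29.2
tcp_pos: [0.4314, 0.0428, 0.3039]
wrist_force: [0.7, -0.1, -0.1]
slope 28.080501545191687 up dir yaw 2.985552811950612 rms 0.0008533256485743932 o [ 0.50490246 -0.03715432  0.08723565]
2698 normal [0.004 0.001 1.   ] x [-0.0186  0.017 ] y [-0.0471  0.0517]
up 0.0094 low 0.0095 left 0.0094 right 0.0096 
slope 28.080501545191687 up dir yaw 2.985552811950612 rms 0.0008533256485743932 o [ 0.50490246 -0.03715432  0.08723565]
foam face z (9) 0.009703289668331293
handle x [-0.03871301  0.03901502] y [0.02242381 0.10015871]
up 0.0124
low 0.0103
mid 0.011
rear 0.0121
blade y 0 0.0081
blade y -0.02 0.0062
blade y -0.04 0.0056
blade y -0.06 0.0036
blade y -0.08 None
blade y -0.095 None
px 300 356 154 309
```

The rib is flush, 9.5 mm top and level. The scissors' uphill handle reads about 1 mm high, so I'll press it once more.

```bash
python3 -c "
from h import *
go(.467,.0555,.09,3)"
python3 -m handwheel '[[5,10,40,0,0],[10,20,80,0,0],[11,30,120,0,0],[11,36,160,0,0],[11,36,190,0,0],[11,36,208,0,0],[11,36,213,0,0],[11,36,213,0,0]]' | egrep 'tcp|wrist'
for i in 1 2 3 4; do python3 -m handwheel '[[0,0,2,0,0],[0,0,4,0,0],[0,0,4,0,0]]' | egrep 'tcp|wrist'; done
```

```text
go [ 11.3  37.  212.4] turn 0.0 | tcp [0.4312 0.0423 0.3024] yaw 3.0 q [-0.09  0.03 -0.13  1.42 -0.    1.43] F [ 0.7 -0.  -0.8] gap 0.0004 t 29.3
tcp_pos: [0.4655, 0.0551, 0.0893]
wrist_force: [0.3, 0.1, -0.7]
tcp_pos: [0.4672, 0.0555, 0.0876]
wrist_force: [-0.8, -0.3, -0.3]
tcp_pos: [0.4665, 0.0556, 0.0829]
wrist_force: [0.5, -0.6, -0.4]
tcp_pos: [0.4664, 0.0556, 0.0787]
wrist_force: [-0.1, -0.6, 0.8]
tcp_pos: [0.4666, 0.0555, 0.0748]
wrist_force: [0.5, 0.3, 0.2]
```

```bash
for i in 1 2 3; do python3 -m handwheel '[[0,0,1,0,0],[0,0,2,0,0],[0,0,2,0,0]]' | egrep 'tcp|wrist'; done
```

```text
tcp_pos: [0.467, 0.0556, 0.0738]
wrist_force: [-2.5, 0.3, 6.6]
tcp_pos: [0.4673, 0.0556, 0.0734]
wrist_force: [-5.9, 0.3, 20.2]
tcp_pos: [0.4676, 0.0556, 0.0731]
wrist_force: [-10.9, -0.0, 35.9]
```

```bash
python3 -m handwheel '[[0,0,-20,0,0],[10,-5,-50,0,0],[20,-15,-90,0,0],[30,-25,-130,0,0],[30,-40,-140,0,0],[30,-40,-140,0,0],[30,-40,-140,0,0],[30,-40,-140,0,0]]' | egrep 'tcp|wrist|clock'
cat > chk.py <<'E'
import sys
from tray import *
A=np.c_[ex,ey,n];N=[]
for fn in sys.argv[1:]:
    d=dict(np.load(fn));F=(cloud(d)-S)@A;i=d['color'].astype(int);b,g,r=i[...,0],i[...,1],i[...,2]
    fl=lambda x,y:np.median(F[(abs(F[...,0]-x)<.004)&(abs(F[...,1]-y)<.006)][:,2]).round(4)
    print(fn,'foam face low/up/rear',fl(-.05,.09),fl(.055,.07),fl(0,.112),'| loop floors',fl(-.024,.075),fl(.024,.075))
    m=(g>r+9)&(g>b)&(abs(F[...,0])<.046)&(F[...,1]>.03)&(F[...,1]<.106)&(F[...,2]>.006)
    m=cv2.erode(m.astype(np.uint8),np.ones((3,3)))>0;f=F[m]
    w=np.linalg.lstsq(np.c_[f[:,:2],np.ones(len(f))],f[:,2],rcond=None)[0];print('handle plane: slope x %.3f y %.3f z0 %.4f'%tuple(w))
    for y in(0.01,0,-.01,-.03,-.05,-.07,-.09):
        s=(abs(F[...,0])<.004)&(abs(F[...,1]-y)<.003)&(g>100);print('bl',y,(np.percentile(F[s][:,2],80).round(4),s.sum()) if s.any() else None,end=' ')
    print()
E
python3 look.py w20;python3 chk.py w11.npz w19.npz w20.npz
```

```text
clock: 33.0
tcp_pos: [0.425, 0.0833, 0.2077]
wrist_force: [-0.6, -0.2, 0.0]
slope 28.080501545191687 up dir yaw 2.985552811950612 rms 0.0008533256485743932 o [ 0.50490246 -0.03715432  0.08723565]
w11.npz foam face low/up/rear 0.0095 0.0094 0.0095 | loop floors 0.0006 0.0005
handle plane: slope x 0.028 y 0.014 z0 0.0098
bl 0.01 (np.float64(0.009), np.int64(50)) bl 0 (np.float64(0.0085), np.int64(64)) bl -0.01 (np.float64(0.0069), np.int64(59)) bl -0.03 (np.float64(0.0063), np.int64(53)) bl -0.05 (np.float64(0.0059), np.int64(41)) bl -0.07 (np.float64(0.0054), np.int64(34)) bl -0.09 (np.float64(0.0049), np.int64(4)) 
w19.npz foam face low/up/rear 0.0096 0.0095 0.0097 | loop floors 0.0007 0.0005
handle plane: slope x 0.031 y 0.015 z0 0.0102
bl 0.01 (np.float64(0.0088), np.int64(20)) bl 0 (np.float64(0.0087), np.int64(35)) bl -0.01 (np.float64(0.0071), np.int64(32)) bl -0.03 (np.float64(0.0066), np.int64(39)) bl -0.05 (np.float64(0.0063), np.int64(30)) bl -0.07 None bl -0.09 None 
w20.npz foam face low/up/rear 0.0095 0.0096 0.0096 | loop floors 0.0006 0.0008
handle plane: slope x -0.013 y 0.005 z0 0.0099
bl 0.01 None bl 0 None bl -0.01 None bl -0.03 None bl -0.05 None bl -0.07 None bl -0.09 None
```

```bash
python3 -c "
from h import *
go(.436,.0337,.066,3)"
python3 -m handwheel '[[-15,3,20,0,0],[-35,6,60,0,0],[-49,8,100,0,0],[-49,8,130,0,0],[-49,8,140,0,0],[-49,8,140,0,0]]' | egrep 'tcp|wrist'
python3 -m handwheel '[[0,0,2,0,0],[0,0,4,0,0],[0,0,6,0,0],[0,0,6,0,0]]' | egrep 'tcp|wrist'
for i in 1 2 3; do python3 -m handwheel '[[0,0,1,0,0],[0,0,2,0,0],[0,0,2,0,0]]' | egrep 'tcp|wrist'; done
```

```text
go [-50.    8.8 141.6] turn -0.0 | tcp [0.4249 0.0832 0.2076] yaw 3.0 q [ 0.01  0.05 -0.34  1.19 -0.    1.53] F [0.7 0.4 0.9] gap -0.0001 t 33.05
tcp_pos: [0.434, 0.0349, 0.0672]
wrist_force: [-0.5, -0.5, -0.1]
tcp_pos: [0.4362, 0.035, 0.0636]
wrist_force: [0.2, 0.1, 0.4]
tcp_pos: [0.4357, 0.0349, 0.061]
wrist_force: [0.8, -0.1, -0.8]
tcp_pos: [0.4355, 0.0349, 0.0588]
wrist_force: [-0.4, 0.2, 1.0]
tcp_pos: [0.4356, 0.0349, 0.0569]
wrist_force: [0.2, 0.3, -0.4]
```

```bash
for i in 1 2 3; do python3 -m handwheel '[[0,0,1,0,0],[0,0,2,0,0],[0,0,2,0,0]]' | egrep 'tcp|wrist'; done
```

```text
tcp_pos: [0.4358, 0.0349, 0.055]
wrist_force: [-0.5, -0.5, 1.0]
tcp_pos: [0.4361, 0.0349, 0.0543]
wrist_force: [-4.3, 1.0, 12.6]
tcp_pos: [0.4364, 0.0349, 0.054]
wrist_force: [-8.8, 0.6, 32.0]
```

```bash
python3 -m handwheel '[[0,0,-20,0,0],[2,0,-60,0,0],[4,-2,-100,0,0],[6,-4,-145,0,0],[8,-5,-190,0,0],[8,-5,-230,0,0],[8,-5,-248,0,0],[8,-5,-248,0,0]]' | egrep 'tcp|wrist|clock'
python3 look.py w21;python3 look.py t3 top;python3 chk.py w21.npz;python3 rpose.py w21.npz
python3 - <<'E'
import cv2,numpy as np
a=np.load('top0.npz')['color'].astype(int);b=np.load('t3.npz')['color'].astype(int)
for n,f in(('red',lambda i:(i[...,2]>150)&(i[...,1]<80)),('purple',lambda i:(i[...,0]>i[...,1]+60)&(i[...,2]>i[...,1]+30)),('green',lambda i:(i[...,1]>i[...,2]+50))):
    o=[]
    for i in(a,b):
        m=f(i);m[235:]&=(n!='green');m[:,:180]&=(n!='red') | (np.arange(480)[:,None]<240);v,u=np.nonzero(m);o.append((len(u),u.mean().round(1),v.mean().round(1)) if len(u) else 0)
    print(n,o)
E
```

```text
clock: 36.65
tcp_pos: [0.4318, 0.0425, 0.3018]
wrist_force: [-0.5, 1.4, -0.2]
slope 28.080501545191687 up dir yaw 2.985552811950612 rms 0.0008533256485743932 o [ 0.50490246 -0.03715432  0.08723565]
w21.npz foam face low/up/rear 0.0095 0.0096 0.0097 | loop floors 0.0008 0.0007
handle plane: slope x 0.001 y -0.002 z0 0.0100
bl 0.01 (np.float64(0.0085), np.int64(25)) bl 0 (np.float64(0.008), np.int64(32)) bl -0.01 (np.float64(0.0069), np.int64(31)) bl -0.03 (np.float64(0.0069), np.int64(37)) bl -0.05 (np.float64(0.007), np.int64(35)) bl -0.07 None bl -0.09 None 
slope 28.080501545191687 up dir yaw 2.985552811950612 rms 0.0008533256485743932 o [ 0.50490246 -0.03715432  0.08723565]
2726 normal [0.005 0.002 1.   ] x [-0.0187  0.017 ] y [-0.0469  0.0517]
up 0.0094 low 0.0095 left 0.0094 right 0.0095 
red [(565, np.float64(220.8), np.float64(157.8)), (344, np.float64(205.5), np.float64(189.2))]
purple [(284, np.float64(482.4), np.float64(277.6)), (275, np.float64(482.6), np.float64(277.6))]
green [(374, np.float64(136.4), np.float64(168.8)), (52, np.float64(130.6), np.float64(77.5))]
```

Both tools are flat and home, and nothing else was touched. Handing in.

```bash
python3 -c "
from workcell import workorder
print(workorder.hand_in())"
```

```text
the job is handed in; nothing more can be done
None
```

The scissors and the wooden rib are each pressed into their own cut-out and measure flat on the bottom within about 1 mm. I handed the job in at about 37 s on the robot's clock, touching nothing else, though my last colour check from the top camera only confirmed the purple scissors in place, not the red and green ribs.

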